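Pin the sliding stop of a drilling jig into its hidden index hole

ROBOT

A 6-joint arm with a two-finger parallel gripper is mounted at the origin on the work surface. World frame = base frame: x ahead of the robot, y to its left, z up, the work surface at z = 0. Lengths are in m, angles in rad, forces in N, time in s.
With the tool pointing down it reaches from about 0.225 to 0.875 m from the base axis. Payload 3.4 kg.
Tool frame: the origin (TCP) lies on the centre line of the jaws, within the pads' length; the fingertips stand 17 mm ahead of it and the grasp point (between the pads) lies 2 mm behind it (manip.finger_overhang is the distance from the TCP to the fingertips, in m); y points along the fingers, x is the direction in which the jaws open and shut, and the axes are right-handed (so a half turn about y gives the same grasp; the last joint's range is limited). The gripper opens to 85 mm and grips with 20 to 120 N. Pads are 22 mm wide; open, the fingers measure 114 mm over their backs; the gripper's body (76 mm by 85 mm) begins 54 mm behind the grasp point. The pads swing forward as they close: fully open they stand 13 mm farther back than shut.
Start: joints at [-1.434, 0.276, 1.505, -0, 1.361, -0.121], TCP at [0.147, -0.556, 0.248] pointing down, gripper open.
Joint ranges: [-2.89, 2.89], [-0.75, 2.08], [0.22, 2.7], [-1.18, 4.32], [0.11, 2.71], [-2.7, 2.7]. Speed limits (rad/s): [2.57, 2.57, 3.14, 3.14, 3.14, 3.14].

INTERFACE

Orientations are given as a unit quaternion [w, x, y, z].
In Python, from rig import manip gives the robot as it stands.
- The arm moves only by the tool arm_command, never from a script. Its argument "commands" is a list of rows, each a list of 3 entries, a list of its own where there are three numbers: the finger opening in cm, from 0 to 8.54, then the shift along the world's x, y, z in cm, then the turn about the world's z in rad. A call has 1 to 12 rows; each row shifts and turns the commanded pose from where the row before left it; what a row does not reach is not made up. A row lasts 1/10 s, in which the tool goes at most 50 mm and 8.59 degrees, less where a joint would pass 70% of its speed; a pose out of reach is approached as far as the arm can. A call with a gripper value outside its range is refused whole. The fingers move at their own pace and stop on an object; "grip_force" is the grip in N (left out, the last holds). Time passes only in rows, so rows that do not move let the fingers close. It gives the time, the measured TCP pose, the force and the opening at its end, in the units of the state.
- manip.get_state(): the state, without advancing time (a new reading comes with each control period).
- manip.get_image(name): name is "scene" or "side" or "wrist"; returns a dict with "pixels" (400x640x3 uint8, red, green, blue), "range_z" (400x640 float32, m along the optical axis (not along the pixel's ray), 0 where there is no reading), "intrinsics" (3x3 intrinsics, pixels), "R" (3x3) and "t" (3): a world point X has camera coordinates R X + t. Camera axes: x right, y down, z forward; pixel columns grow to the right and rows downward; lengths in m; the calibration is good to about 2 mm. A picture is of the moment at which its call begins.
- manip.sign_off(): hands the job in, once; it reports no verdict.
The state is a dict: "clock": time; "qpos": joint angles; "qd": joint speeds; "effort": joint torques, N m; "position": TCP position; "ee_rot": TCP orientation; "contact_force": force on the tool from outside, world axes, zero at the start; "moment": the same for the moment, N m; "width": finger opening in m.
Only numpy, scipy, OpenCV 4.12 (cv2) and the standard library are available. Lean on these libraries where they do the work, as an engineer would, in place of code of your own. Each camera call takes 0.05 s, during which the arm holds its last target.

TASK

Take the red-handled locating pin out of its rest and put it in the bore of the drilling jig's sliding stop. Keeping the tip pressed only gently on the metal bar below, slide the stop along by the pin alone (do not push the jig with the gripper) until the tip drops into the index hole hidden under the stop, then push the pin fully home and let go of it. Leave the glue bottle, mallet and screwdriver alone.

Things in the scene. Friction and masses are not known exactly. Their poses are not given: they have to be found in the camera images.
- pin_grip (a point): Middle of the red handle (24 mm diameter, 44 mm long: grip here) of the loose locating pin; z is the pin's axis, up from the tip. Under the handle a brass collar, 30 mm diameter, 6 mm thick; under that a steel shank, 12 mm diameter, 30 mm long. This point is 28 mm above the collar's underside, 58 mm above the tip. Pin 80 mm high, about 90 g.
- pin_tip (a point): Centre of the lower end of the pin's shank, which has a 3 mm tapered nose; z points up along the pin.
- rest: Fixed dark wooden block, 70 x 70 mm, 36 mm high, with one vertical hole (17 mm diameter) in the middle. The pin stands upright in it at the start, its collar on the block's top. Origin: centre of its underside.
- jig: Drilling jig fixed to the bench: wooden base 110 mm (x) by 400 mm (y), dark end blocks 35 mm high. Origin: centre of its underside, z up. Until the tip is down in the index hole, the pin must not bear on the jig (bar and stop included) with more than 40 N; the gripper itself must not push on the jig.
- bar_mid (a point): Point on the flat top, 30 mm above the bench, of the fixed metal index bar in the jig's channel, above the jig's origin; axes as the jig. The bar has one index hole, 15 mm diameter, 2 mm chamfer, 22 mm deep, at jig x = 0. Where it lies along jig y is not measured: anywhere from -25 to +20 mm of this point. The stop always covers it, so it must be found by feel.
- stop (a joint): Travel of the jig's sliding stop along the jig's +y, in m, from 0 to 0.10; it starts between 0 and 0.015. About 5 N of friction holds it wherever it is left. The index hole comes under the bore somewhere between 0.04 and 0.085.
- bore (a point): Centre of the mouth of the stop's vertical bore (14 mm diameter, 1.5 mm chamfer, right through, marked by four red lines), on the stop's top, 46 mm above the bench; axes as the jig, slide direction +y. Stop: pale plate, 100 mm (x) by 180 mm (y), 14 mm thick, 2 mm above the bar. Pin tip on the bar: collar 14 mm above the stop. Fully home: collar on the stop, tip 14 mm down in the hole.
- fence (a point): Top middle of the aluminium fence that stands across the stop: 14 mm thick (y), 28 mm high, its middle 98 mm to +y of the bore.
- glue_mid (a point): Middle of a loose white glue bottle with a red cap, 52 mm diameter, 150 mm high. Leave alone.
- mallet: Loose wooden mallet lying on the bench, about 290 mm long, head 70 x 120 x 60 mm at its +x end. Origin: underside, about the middle. Leave alone.
- driver: Loose screwdriver with a wooden handle lying on the bench, 200 mm long along its x. Leave alone.
Mind the look-alikes: they are no part of the job. What is shaped like the part that bears pin_grip but turquoise is not meant.

How it is judged:
On the way:
1. the pin stands in the stop's bore, its tip inside the stop or on the bar (horizontal distance between pin_tip and bore below 0.005 m and z of pin_tip in the frame of jig between 0.0265 and 0.04 m), for 0.1 s.
At the end, for the whole second after the job is handed in: The pin stands upright (within 7 degrees) through the stop's bore and down in the bar's index hole, its collar within 2.5 mm of sitting on the stop, released and still; the stop is at rest (horizontal distance between pin_tip and bore below 0.005 m and z of pin_tip in the frame of jig below 0.0185 m and angle between pin_tip's own z axis and vertical below 0.12 rad and horizontal distance between pin_grip and bore below 0.01 m and velocity of joint stop below 0.01 m/s); the robot touches nothing.
It fails at once if while its tip is still on the bar's top, not down in the hole, the pin bears on the jig (bar or stop) with more than 40 N (contact force between pin and jig above 40 N and z of pin_tip in the frame of jig above 0.026 m).
It fails at once if the gripper or arm pushes on the jig or its stop with more than 4 N (contact force between any of the fingers, the arm and jig above 4 N).
It fails at once if the glue bottle, the mallet or the screwdriver is moved more than 20 mm (distance of any of glue_mid, mallet, driver from where it was at the start of the episode above 0.02 m).
It also fails if it takes over 58 s, if anything falls off the work surface, if the arm or the gripper's body presses on something with over 40 N, if the wrist force passes 120 N, or if a joint passes its speed limit or range.

## Working session

There is one attempt and no reset: what is moved stays moved. The work goes in short steps, Python scripts to look and compute and a tool call to move; the robot and the scene stay as the last step left them, time stands still between calls to the robot, and variables do not carry over. Pictures are saved under pics/ and viewed, and the job is handed in when it is done.

Besides the shell and the picture viewer there is one more tool, called after ">>>" as a command line: name --argument value ..., lists and objects as JSON in quotes. arm_command: Moves the arm, as the interface text tells. Its arguments: {"type":"object","properties":{"commands":{"type":"array"},"grip_force":{"type":"number"}},"required":["commands"]}

```bash
ls; mkdir -p pics; cat > h.py <<'E'
import numpy as np, cv2
from rig import manip
def snap(n,tag):
    im=manip.get_image(n); np.savez(f'pics/{tag}.npz',**{k:np.asarray(v) for k,v in im.items()})
    cv2.imwrite(f'pics/{tag}.png',cv2.cvtColor(im['pixels'],cv2.COLOR_RGB2BGR)); return im
def load(tag): return dict(np.load(f'pics/{tag}.npz'))
def ray(im,u,v):
    d=np.linalg.inv(im['intrinsics'])@np.array([u,v,1.]); R=im['R']; return -R.T@im['t'], R.T@d
def onz(im,u,v,z):
    c,d=ray(im,u,v); return c+d*(z-c[2])/d[2]
def depthpt(im,u,v):
    z=im['range_z'][int(v),int(u)]; c,d=ray(im,u,v); return c+d*z
def tri(a,b):
    (c1,d1),(c2,d2)=a,b
    d1=d1/np.linalg.norm(d1);d2=d2/np.linalg.norm(d2)
    s=np.linalg.lstsq(np.stack([d1,-d2],1),c2-c1,rcond=None)[0]
    p,q=c1+s[0]*d1,c2+s[1]*d2; return (p+q)/2,np.linalg.norm(p-q)
E
python3 - <<'E'
from h import *
for n in('scene','side','wrist'):
    im=snap(n,n+'0'); print(n,-im['R'].T@im['t'],im['R'][2])
s=manip.get_state(); print({k:np.round(v,4) for k,v in s.items()}, manip.finger_overhang)
E
```

```text
pics
scene [1.28337031 0.83840544 0.93639383] [-0.51648222 -0.5970088  -0.61386204]
side [-0.12716392  0.8632383   0.89317427] [ 0.51043663 -0.63213946 -0.58297012]
wrist [ 0.22562437 -0.53496567  0.37330106] [-0.31022205 -0.08160086 -0.94715552]
{'clock': np.float64(0.15), 'qpos': array([-1.434 ,  0.2765,  1.5058, -0.    ,  1.3607, -0.121 ]), 'qd': array([-0.0002, -0.0027, -0.003 , -0.0006,  0.0005, -0.0008]), 'effort': array([ 1.30000e-03, -4.17143e+01, -2.46033e+01, -1.00000e-04,
        7.60000e-03, -0.00000e+00]), 'position': array([ 0.1465, -0.5556,  0.2476]), 'ee_rot': array([ 0.5605, -0.5598,  0.4319, -0.4312]), 'contact_force': array([-0.5162, -0.0534,  0.112 ]), 'moment': array([-0.0042,  0.0299,  0.0904]), 'width': np.float64(0.0854)} 0.017
```

View pics/scene0.png

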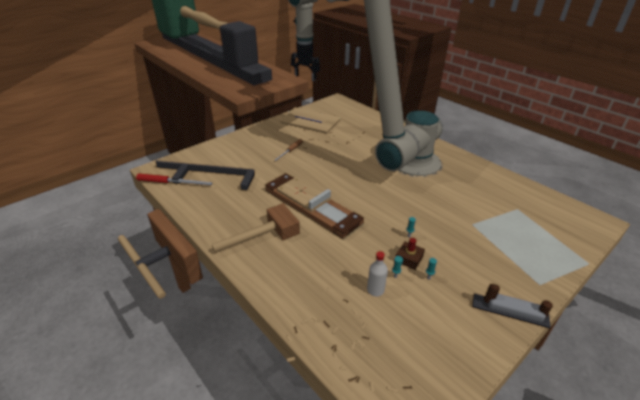

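View pics/side0.png

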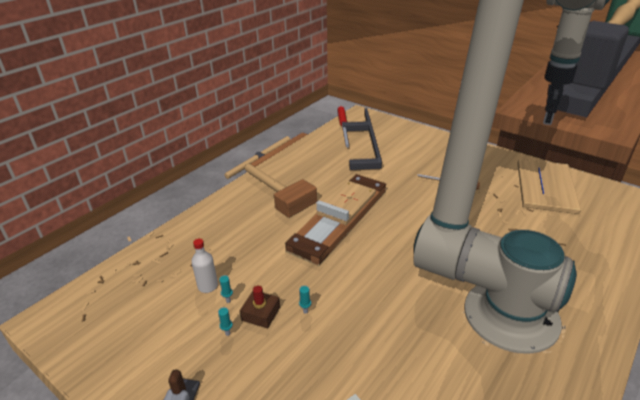

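View pics/wrist0.png

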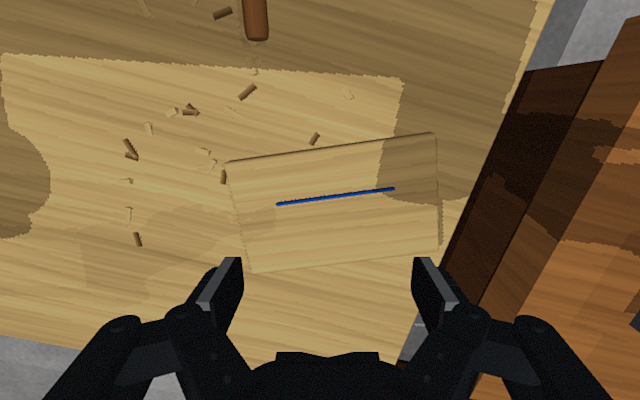

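Scene view: the red handle in the dark rest is at (412,243). Candidates that could be mistaken for it are turquoise pins at (411,226), (397,266), (431,267), the glue cap (380,257) and the red file handle (150,178). In the side view, the red handle is at (258,296). The jig's pale plate is at (330,215) in scene and (320,230) in side. I choose the red handle standing in the dark block.

```bash
python3 - <<'E'
from h import *
P={}
for n in('scene','side'):
    im=load(n+'0'); hsv=cv2.cvtColor(im['pixels'],cv2.COLOR_RGB2HSV)
    m=(((hsv[...,0]<8)|(hsv[...,0]>172))&(hsv[...,1]>170)&(hsv[...,2]>70)).astype(np.uint8)
    k,l,st,c=cv2.connectedComponentsWithStats(m)
    for i in range(1,k):
        if st[i,4]>15: print(n,st[i],c[i].round(1),depthpt(im,*c[i]).round(3))
    x,y=(412,243) if n=='scene' else (258,296)
    crops=[]
    a=cv2.resize(im['pixels'][y-45:y+45,x-60:x+60],None,fx=4,fy=4,interpolation=cv2.INTER_CUBIC)
    x,y=(318,208) if n=='scene' else (330,222)
    b=cv2.resize(im['pixels'][y-45:y+45,x-60:x+60],None,fx=4,fy=4,interpolation=cv2.INTER_CUBIC)
    P[n]=np.hstack([a,b])
o=np.vstack([P['scene'],P['side']]); o=cv2.resize(o,(800,600))
cv2.imwrite('pics/crop0.png',o[...,::-1])
E
```

```text
scene [137 174  30   9 175] [151.6 177.9] [ 0.916 -0.581  0.026]
scene [410 239   5  12  36] [412.7 243.5] [0.482 0.356 0.077]
scene [377 252   7   7  39] [379.8 255.2] [0.652 0.367 0.149]
side [338 107   8  17  89] [341.4 114.8] [ 0.894 -0.568  0.038]
side [194 239   9   9  72] [198.1 243.1] [0.636 0.369 0.154]
side [253 286  11  18 149] [257.9 294.8] [0.464 0.357 0.079]
```

View pics/crop0.png

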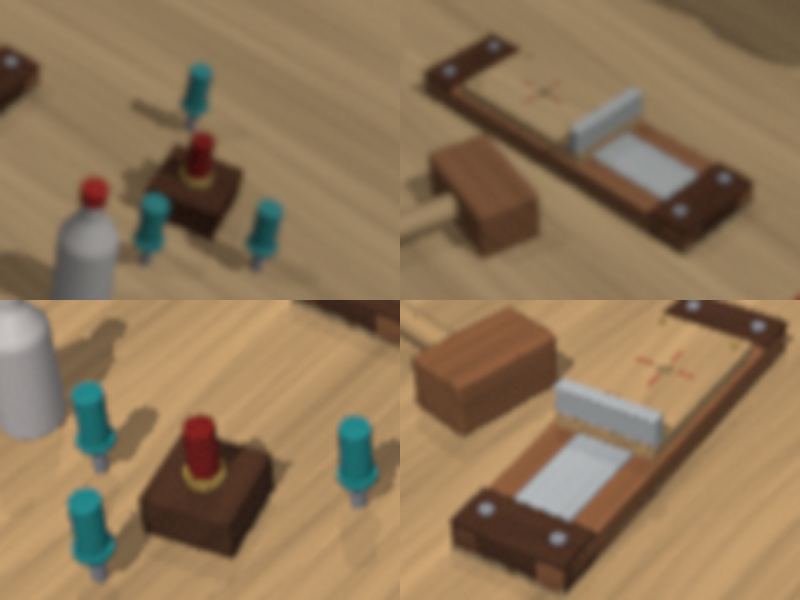

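The crop confirms it: a red handle with a brass collar standing in the dark block, and three turquoise look-alikes around it. The red cross for the bore is at about scene (301,191) and side (349.5,198). Next I measure these points.

```bash
python3 - <<'E'
from h import *
S=load('scene0');D=load('side0')
print('pin',tri(ray(S,412.7,243.5),ray(D,257.9,294.8)))
print('bore tri',tri(ray(S,301.2,190.6),ray(D,349.5,198)),onz(S,301.2,190.6,.046),onz(D,349.5,198,.046))
# screws of end blocks, z~.036
f=3.3333
sc=lambda x,y:((x-400)/f+258,y/f+163); sd=lambda x,y:((x-400)/f+270,(y-300)/f+177)
for a,b in [((450,71),(692,306)),((494,46),(759,326)),((680,210),(486,508)),((724,178),(558,538))]:
    print('screw',tri(ray(S,*sc(*a)),ray(D,*sd(*b))),onz(S,*sc(*a),.036),onz(D,*sd(*b),.036))
for n,im in(('S',S),('D',D)):
    hsv=cv2.cvtColor(im['pixels'],cv2.COLOR_RGB2HSV)
    m=((abs(hsv[...,0].astype(int)-90)<8)&(hsv[...,1]>150)&(hsv[...,2]>50)).astype(np.uint8)
    k,l,st,c=cv2.connectedComponentsWithStats(m)
    for i in range(1,k):
        if 30<st[i,4]<400: print(n,st[i],c[i].round(1),onz(im,*c[i],.058).round(3))
E
```

```text
pin (array([0.47251952, 0.35037581, 0.06707681]), np.float64(0.0010989389774976467))
bore tri (array([ 0.53836532, -0.11193819,  0.04352743]), np.float64(0.0026921561124840197)) [ 0.5413071  -0.10734991  0.046     ] [ 0.5371603  -0.11114418  0.046     ]
screw (array([ 0.58556906, -0.22525465,  0.03335335]), np.float64(0.0031377750787806957)) [ 0.58860514 -0.21972552  0.036     ] [ 0.58432066 -0.22442878  0.036     ]
screw (array([ 0.51555572, -0.23406633,  0.032466  ]), np.float64(0.004197080492095306)) [ 0.52001248 -0.22663863  0.036     ] [ 0.51405138 -0.23295073  0.036     ]
screw (array([0.55324487, 0.12211754, 0.03428137]), np.float64(0.00335334520114738)) [0.55555791 0.12561466 0.036     ] [0.55267043 0.12138944 0.036     ]
screw (array([0.48380829, 0.11547511, 0.03358806]), np.float64(0.00321997884319391)) [0.48691394 0.11945935 0.036     ] [0.48277107 0.11544446 0.036     ]
S [409 219   5  12  32] [410.8 225. ] [0.4   0.287 0.058]
S [394 258   8  14  62] [397.3 264.3] [0.568 0.372 0.058]
S [428 260   7  14  53] [431. 267.] [0.502 0.443 0.058]
D [220 276  12  21 152] [225.3 286.5] [0.56  0.371 0.058]
D [300 287  10  21 159] [304.3 297.2] [0.388 0.285 0.058]
D [219 309  13  21 180] [224.6 319.4] [0.488 0.441 0.058]
```

```bash
python3 - <<'E'
from h import *
from scipy.spatial.transform import Rotation as R
q=manip.get_state()['ee_rot']; r=R.from_quat([q[1],q[2],q[3],q[0]]); print(r.as_matrix().round(4))
W=load('wrist0'); M=r.as_matrix(); p=manip.get_state()['position']
print('cam in tool',M.T@(-W['R'].T@W['t']-p),'optical in tool',M.T@W['R'][2])
E
```

```text
[[ 2.549e-01 -2.000e-04  9.670e-01]
 [-9.670e-01  1.400e-03  2.549e-01]
 [-1.400e-03 -1.000e+00  1.000e-04]]
cam in tool [ 4.79064522e-06 -1.25643235e-01  8.17713036e-02] optical in tool [ 0.00114563  0.94710751 -0.32091439]
```

>>> arm_command --commands '[[8, [3.2, 3.7, 0], -0.014], [8, [3.2, 3.7, 0], -0.014], [8, [3.2, 3.7, 0], -0.014], [8, [3.2, 3.7, 0], -0.014], [8, [3.2, 3.7, 0], -0.014], [8, [3.2, 3.7, 0], -0.014], [8, [3.2, 3.7, 0], -0.014], [8, [3.2, 3.7, 0], -0.014], [8, [3.2, 3.7, 0], -0.014], [8, [3.2, 3.7, 0], -0.014], [8, [3.2, 3.7, 0], -0.014], [8, [3.2, 3.7, 0], -0.012]]' --grip_force 60

```text
clock: 1.35
position: [0.5315, -0.1102, 0.2482]
ee_rot: [-0.522, 0.522, -0.477, 0.477]
contact_force: [0.6, -1.4, -0.0]
width: 0.0796
```

>>> arm_command --commands '[[8, [0, 0, 0], 0], [8, [0, 0, 0], 0]]'

```text
clock: 1.55
position: [0.5306, -0.1111, 0.2477]
ee_rot: [-0.523, 0.524, -0.476, 0.475]
contact_force: [-0.3, 0.2, -0.4]
width: 0.0801
```

```bash
python3 - <<'E'
from h import *
im=snap('wrist','wj1'); s=manip.get_state(); print(s['clock'],s['position'],s['qpos'],s['contact_force'])
hsv=cv2.cvtColor(im['pixels'],cv2.COLOR_RGB2HSV)
E
```

```text
1.6 [ 0.53004473 -0.11208663  0.24787426] [-3.36173764e-01  2.26889735e-01  1.57435263e+00 -1.07154384e-03
  1.34170900e+00  1.14202105e+00] [-1.38559208 -0.02319234  0.41395036]
```

View pics/wj1.png

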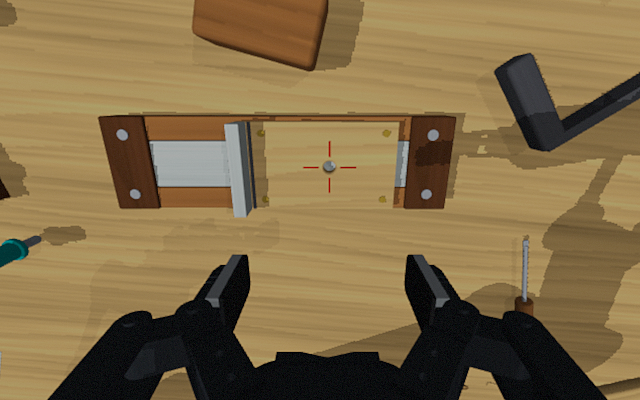

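The wrist view shows the bore at (329,167), its cross and the four screws clearly.

```bash
python3 - <<'E'
from h import *
im=load('wj1')
hsv=cv2.cvtColor(im['pixels'],cv2.COLOR_RGB2HSV)
m=(((hsv[...,0]<8)|(hsv[...,0]>172))&(hsv[...,1]>170)&(hsv[...,2]>90)).astype(np.uint8); m[:130]=0;m[200:]=0;m[:,:290]=0;m[:,370:]=0
ys,xs=np.nonzero(m); print((xs.min()+xs.max())/2,(ys.min()+ys.max())/2,len(xs))
H=(xs[abs(ys-167)<4],ys[abs(ys-167)<4]); V=(xs[abs(xs-329)<4],ys[abs(xs-329)<4])
u=V[0].mean(); v=H[1].mean(); print('bore px',u,v, onz(im,u,v,.046), depthpt(im,u-20,v+12))
print(onz(im,H[0].min(),H[1][H[0].argmin()],.046)-onz(im,H[0].max(),H[1][H[0].argmax()],.046))
sc=[onz(im,*p,.035) for p in((122,134),(135,194),(433,135),(426,194))]
for p in sc: print(p)
for a,b in((0,2),(1,3)):
    d=sc[a]-sc[b]; print('yaw',np.arctan2(-d[0],d[1]),np.linalg.norm(d))
print('mean',np.mean(sc,0))
S=load('scene0');D=load('side0');
print(tri(ray(D,349.5,198),ray(im,u,v)),tri(ray(S,301.2,190.6),ray(im,u,v)))
E
```

```text
329.0 166.5 63
bore px 329.0 167.0 [ 0.53982586 -0.11329281  0.046     ] [ 0.52352633 -0.09177299  0.04543023]
[-0.00558078  0.05865963  0.        ]
[0.5530181  0.12261755 0.035     ]
[0.48220685 0.11613668 0.035     ]
[ 0.58523896 -0.22717446  0.035     ]
[ 0.51542186 -0.23352646  0.035     ]
yaw 0.09185514485720832 0.35127286925174067
yaw 0.09470727924506393 0.3512371728721582
mean [ 0.53397144 -0.05548667  0.035     ]
(array([ 0.53911175, -0.11353965,  0.04371423]), np.float64(0.0005395357983544458)) (array([ 0.53793717, -0.11301389,  0.04092753]), np.float64(0.0017305325436195694))
```

>>> arm_command --commands '[[8, [-0.6, 4.6, 0], 0], [8, [-0.6, 4.6, 0], 0], [8, [-0.6, 4.6, 0], 0], [8, [-0.6, 4.6, 0], 0], [8, [-0.6, 4.6, 0], 0], [8, [-0.6, 4.6, 0], 0], [8, [-0.6, 4.6, 0], 0], [8, [-0.6, 4.6, 0], 0], [8, [-0.5, 4.6, -1], 0], [8, [-0.5, 4.6, -2], 0], [8, [0, 0, 0], 0], [8, [0, 0, 0], 0]]'

```text
clock: 2.8
position: [0.4725, 0.3463, 0.2177]
ee_rot: [-0.521, 0.523, -0.476, 0.477]
contact_force: [1.0, 0.4, 1.2]
width: 0.0804
```

```bash
python3 - <<'E'
from h import *
im=snap('wrist','wp1'); s=manip.get_state(); print(s['clock'],s['position'],s['qpos'],s['contact_force'])
hsv=cv2.cvtColor(im['pixels'],cv2.COLOR_RGB2HSV)
m=(((hsv[...,0]<8)|(hsv[...,0]>172))&(hsv[...,1]>170)&(hsv[...,2]>60)).astype(np.uint8)
k,l,st,c=cv2.connectedComponentsWithStats(m)
for i in range(1,k):
    if st[i,4]>60: print(st[i],c[i].round(1))
E
```

```text
2.85 [0.47297985 0.34575097 0.21842407] [ 5.13260905e-01  3.10545888e-01  1.53005428e+00 -1.32104381e-03
  1.30209563e+00  1.99388659e+00] [-0.17082916 -0.47166039  0.68550374]
[311 175  26  30 528] [323.1 191.2]
```

View pics/wp1.png

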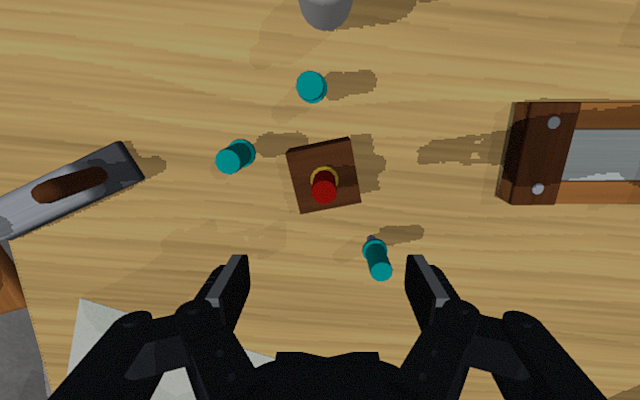

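```bash
python3 - <<'E'
from h import *
im=load('wp1'); a=cv2.resize(im['pixels'][130:220,270:380],None,fx=6,fy=6,interpolation=cv2.INTER_NEAREST)
cv2.imwrite('pics/wp1c.png',a[...,::-1])
hsv=cv2.cvtColor(im['pixels'],cv2.COLOR_RGB2HSV)
print(hsv[170:208,323,2]); print(im['range_z'][170:208:2,323].round(4)); print(hsv[194,308:342,2])
z=im['range_z']; m=((hsv[...,0]<8)|(hsv[...,0]>172))&(hsv[...,1]>170)&(hsv[...,2]>60)
ys,xs=np.nonzero(m); P=np.array([depthpt(im,x,y) for x,y in zip(xs,ys)]); t=P[:,2]>P[:,2].max()-.003
print('depth top',np.median(P[:,2][t]),xs[t].mean(),ys[t].mean(),P[t].mean(0))
E
```

```text
[ 88  49  56  57  56  52  52  55  55  52  83 120 127 124 123 126 124 125
 124 126 125 125 124 126 124 124 124 125 126 123 125 125 127 121  97  73
  69  69]
[0.3062 0.2953 0.2893 0.2814 0.2735 0.2682 0.2669 0.267  0.2674 0.2687
 0.2687 0.2687 0.2702 0.2704 0.2716 0.2728 0.2724 0.2734 0.3281]
[ 72  69  62  81 120 127 125 125 124 124 124 122 124 124 124 124 123 126
 123 123 123 124 122 124 125 125 125 124 101  78  77  82  80  78]
depth top 0.3433438935017292 324.5 199.0 [0.55409608 0.35389778 0.34334389]
```

View pics/wp1c.png

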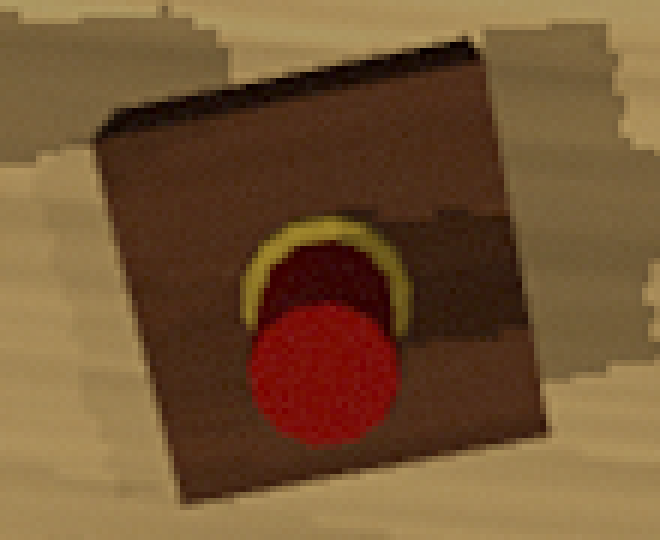

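The crop shows the red top disc at about (324,192) and the brass collar centre at about (324.6,180), on the dark block. The block's dark side face is towards the top edge.

```bash
python3 - <<'E'
from h import *
im=load('wp1'); S=load('scene0');D=load('side0')
print('top',onz(im,323.9,192,.086),depthpt(im,324,192)); print('collar',onz(im,324.3,179.5,.041))
print(tri(ray(im,323.9,187),ray(D,257.9,294.8)))
print(tri(ray(im,323.9,187),ray(S,412.7,243.5)))
c=[onz(im,270+x/6,130+y/6,.036) for x,y in((97,140),(485,60),(548,432),(185,503))]
print(np.round(c,4),np.mean(c,0))
E
```

```text
top [0.47349436 0.34833159 0.086     ] [0.47351007 0.34824085 0.08602351]
collar [0.47328481 0.34817073 0.041     ]
(array([0.47284511, 0.34886498, 0.06657926]), np.float64(0.0011658986822412158))
(array([0.47131161, 0.3490374 , 0.06467184]), np.float64(0.0018930446552677333))
[[0.4965 0.3904 0.036 ]
 [0.5164 0.3245 0.036 ]
 [0.4501 0.3049 0.036 ]
 [0.4299 0.3707 0.036 ]] [0.47322271 0.34764971 0.036     ]
```

>>> arm_command --commands '[[6, [0.1, 0, -3], 0], [6, [0, 0, -3], 0], [6, [0, 0, -3], 0], [6, [0, 0, -3], 0], [6, [0, 0, -2], 0], [6, [0, 0, -1.2], 0], [6, [0, 0, 0], 0], [6, [0, 0, 0], 0]]' --grip_force 60

```text
clock: 3.65
position: [0.4748, 0.347, 0.0676]
ee_rot: [0.523, -0.522, 0.477, -0.477]
contact_force: [0.0, 0.2, 0.4]
width: 0.06
```

```bash
python3 - <<'E'
from h import *
im=snap('wrist','wp2'); s=manip.get_state(); print(s['clock'],s['position'],s['contact_force'],s['width'])
E
```

```text
3.7 [0.47490637 0.34744728 0.06794398] [ 0.36531733  1.24627179 -0.08470102] 0.05955177595896169
```

View pics/wp2.png

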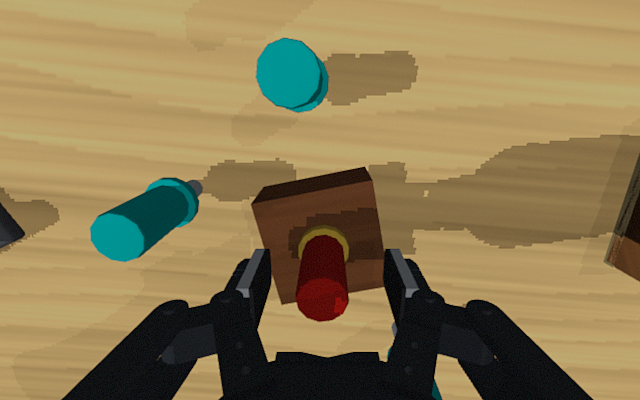

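The pin's red top (322,300) stands between the pads (262 to 395) and is centred. I close the jaws.

>>> arm_command --commands '[[2, [0, 0, 0], 0], [2, [0, 0, 0], 0], [2, [0, 0, 0], 0], [2, [0, 0, 0], 0], [2, [0, 0, 0], 0], [2, [0, 0, 0], 0]]' --grip_force 60

```text
clock: 4.3
position: [0.4742, 0.348, 0.0676]
ee_rot: [0.523, -0.522, 0.476, -0.477]
contact_force: [-1.0, -0.1, 5.9]
width: 0.0231
```

>>> arm_command --commands '[[2, [0, 0, 1], 0], [2, [0, 0, 2], 0], [2, [0, 0, 2], 0], [2, [0, 0, 2], 0], [2, [0, 0, 0], 0], [2, [0, 0, 0], 0]]'

```text
clock: 4.9
position: [0.4734, 0.3475, 0.1364]
ee_rot: [-0.522, 0.522, -0.476, 0.477]
contact_force: [-0.6, 0.2, -1.1]
width: 0.0224
```

```bash
python3 - <<'E'
from h import *
im=snap('wrist','wp3'); s=manip.get_state(); print(s['clock'],s['position'],s['contact_force'],s['width'])
E
```

```text
4.95 [0.47294025 0.34723422 0.13566098] [ 0.65018482 -0.19110825 -1.09080495] 0.022488226274765467
```

View pics/wp3.png

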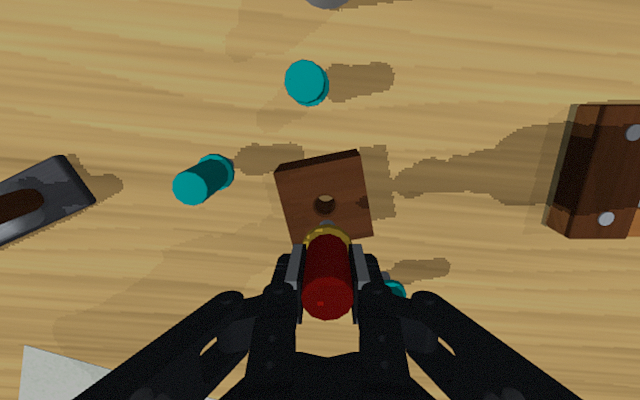

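The pin is held and lifted, with its tip visible just ahead of the collar at (327,225) and the rest hole empty at (325,204). I carry it to above the bore.

>>> arm_command --commands '[[2, [0, 0, 4], 0], [2, [0.6, -4.6, 0], 0], [2, [0.6, -4.6, 0], 0], [2, [0.6, -4.6, 0], 0], [2, [0.6, -4.6, 0], 0], [2, [0.7, -4.6, 0], 0], [2, [0.7, -4.6, 0], 0], [2, [0.7, -4.6, 0], 0], [2, [0.7, -4.6, 0], 0], [2, [0.7, -4.6, 0], 0], [2, [0.7, -4.6, 0], 0], [2, [0, -0.2, 0], 0]]'

```text
clock: 6.15
position: [0.5402, -0.1199, 0.1749]
ee_rot: [-0.52, 0.522, -0.477, 0.478]
contact_force: [0.1, 0.7, -0.8]
width: 0.0227
```

>>> arm_command --commands '[[2, [0, 0, -2.5], 0], [2, [0, 0, -2], 0], [2, [0, 0, 0], 0], [2, [0, 0, 0], 0]]'

```text
clock: 6.55
position: [0.539, -0.1138, 0.1306]
ee_rot: [-0.522, 0.523, -0.477, 0.476]
contact_force: [-0.3, -0.4, -1.6]
width: 0.0225
```

```bash
python3 - <<'E'
from h import *
s=manip.get_state(); print(s['clock'],s['position'],s['contact_force'],s['width'])
for n in('wrist','scene','side'): snap(n,n+'4')
a=load('scene4')['pixels'][140:240,250:370]; b=load('side4')['pixels'][140:240,290:410]; c=load('wrist4')['pixels']
f=lambda x:cv2.resize(x,(400,333),interpolation=cv2.INTER_CUBIC)
o=np.vstack([np.hstack([f(a),f(b)]),np.hstack([cv2.resize(c[130:290,220:420],(400,260)),np.zeros((260,400,3),np.uint8)])])
cv2.imwrite('pics/c4.png',o[...,::-1])
E
```

```text
6.55 [ 0.53901265 -0.11376933  0.13064414] [-0.34548969 -0.4281297  -1.63250224] 0.022522872867736177
```

View pics/c4.png

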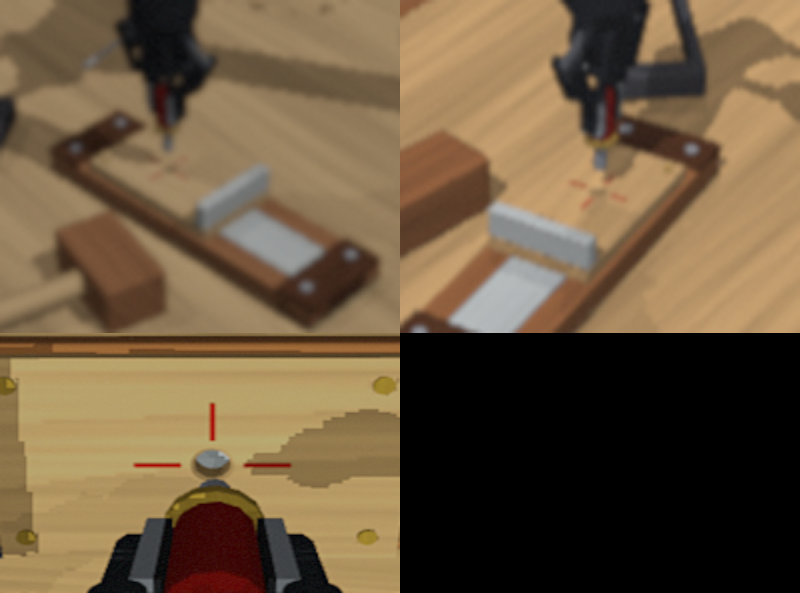

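View pics/wrist4.png

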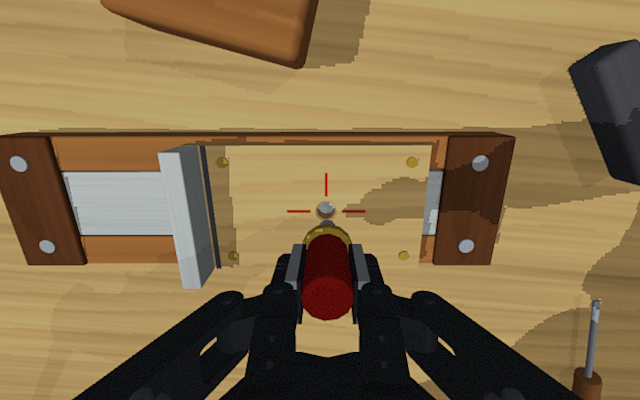

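```bash
python3 - <<'E'
from h import *
W=load('wrist4');S=load('scene4');D=load('side4')
hsv=cv2.cvtColor(W['pixels'],cv2.COLOR_RGB2HSV)
m=(((hsv[...,0]<8)|(hsv[...,0]>172))&(hsv[...,1]>170)&(hsv[...,2]>90)); 
ys,xs=np.nonzero(m[165:222,280:375]); ys+=165;xs+=280
u=xs[ys<200].mean(); v=ys[(xs<315)|(xs>340)].mean(); print(u,v,xs.min(),xs.max(),onz(W,u,v,.046))
print('tip front edge',onz(W,326,220.5,.069))
for z in (.066,.069,.072): print('tip S,D',onz(S,300.1,185,z),onz(D,350,190.4,z))
print('tri',tri(ray(S,300.1,185),ray(D,350,190.4)))
print('bore now S/D',tri(ray(S,301.2,190.6),ray(D,349.5,198)))
E
```

```text
325.5111111111111 210.64935064935065 287 364 [ 0.53994516 -0.11301886  0.046     ]
tip front edge [ 0.54157383 -0.11330737  0.069     ]
tip S,D [ 0.53920202 -0.11554327  0.066     ] [ 0.54253192 -0.1209764   0.066     ]
tip S,D [ 0.54176695 -0.11225528  0.069     ] [ 0.54010306 -0.11740685  0.069     ]
tip S,D [ 0.54433189 -0.10896729  0.072     ] [ 0.5376742  -0.11383729  0.072     ]
tri (array([ 0.53983476, -0.11578437,  0.06811262]), np.float64(0.0034494314080960146))
bore now S/D (array([ 0.53836532, -0.11193819,  0.04352743]), np.float64(0.0026921561124840197))
```

```bash
python3 - <<'E'
from h import *
W=load('wrist4')
a=cv2.resize(W['pixels'][195:245,295:360],None,fx=11,fy=11,interpolation=cv2.INTER_NEAREST); cv2.imwrite('pics/c4b.png',a[...,::-1])
for v in range(214,232,1): print(v,W['range_z'][v,326].round(4),depthpt(W,326,v).round(4))
E
```

```text
214 0.2393 [ 0.5323 -0.1141  0.0337]
215 0.2361 [ 0.5328 -0.114   0.0369]
216 0.2338 [ 0.5329 -0.114   0.0393]
217 0.232 [ 0.5328 -0.114   0.0412]
218 0.2301 [ 0.5328 -0.114   0.0432]
219 0.2283 [ 0.5327 -0.1141  0.0451]
220 0.1986 [ 0.5435 -0.1131  0.0728]
221 0.1975 [ 0.5433 -0.1132  0.074 ]
222 0.1953 [ 0.5436 -0.1131  0.0764]
223 0.1945 [ 0.5433 -0.1132  0.0772]
224 0.1694 [ 0.5527 -0.1124  0.1005]
225 0.1681 [ 0.5527 -0.1124  0.1019]
226 0.1665 [ 0.5528 -0.1124  0.1035]
227 0.1657 [ 0.5527 -0.1124  0.1045]
228 0.1651 [ 0.5523 -0.1124  0.1052]
229 0.166 [ 0.5515 -0.1125  0.1046]
230 0.1662 [ 0.5508 -0.1126  0.1046]
231 0.165 [ 0.5508 -0.1126  0.1058]
```

View pics/c4b.png

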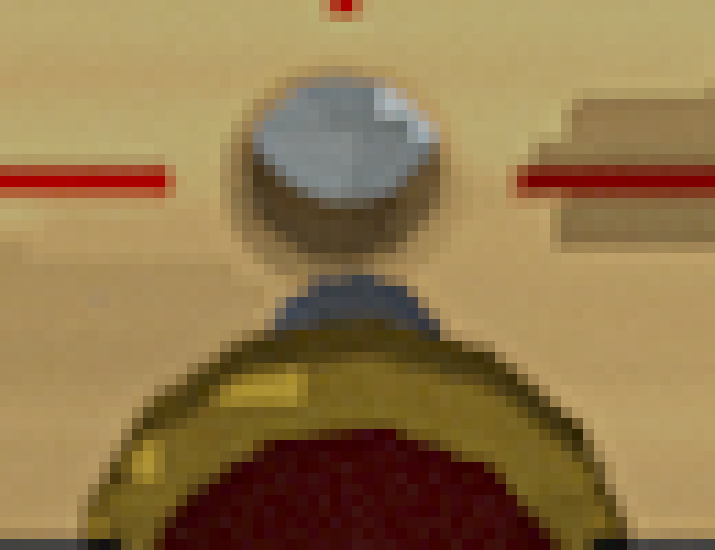

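The crop shows the shank's axis slightly short of the bore. By wrist depth the pin's axis is at x≈0.5376 and y≈-0.1138, and the bore is at (0.540,-0.113). I correct by +2.3 and +0.8 mm, then descend.

>>> arm_command --commands '[[2, [0.23, 0.08, 0], 0], [2, [0, 0, -1], 0], [2, [0, 0, -0.8], 0], [2, [0, 0, 0], 0], [2, [0, 0, 0], 0]]'

```text
clock: 7.2
position: [0.5415, -0.1135, 0.1129]
ee_rot: [-0.522, 0.523, -0.477, 0.476]
contact_force: [0.6, 0.7, -1.0]
width: 0.0228
```

```bash
python3 - <<'E'
from h import *
s=manip.get_state(); print(s['clock'],s['position'],s['contact_force'],s['width'])
W=snap('wrist','wrist5')
a=cv2.resize(W['pixels'][190:260,285:370],None,fx=9,fy=8,interpolation=cv2.INTER_NEAREST); cv2.imwrite('pics/c5.png',a[...,::-1])
for v in range(222,246,2): print(v,depthpt(W,327,v).round(4))
hsv=cv2.cvtColor(W['pixels'],cv2.COLOR_RGB2HSV)
m=(((hsv[...,0]<8)|(hsv[...,0]>172))&(hsv[...,1]>170)&(hsv[...,2]>90)); 
ys,xs=np.nonzero(m[165:250,270:385]); ys+=165;xs+=270
k=(xs<300); print(np.c_[xs[k],ys[k]].mean(0)); k=(xs>355); print(np.c_[xs[k],ys[k]].mean(0)); k=ys<215;print(xs[k].mean())
E
```

```text
7.2 [ 0.54153934 -0.113483    0.11289917] [ 0.55849728  0.74163631 -1.04758366] 0.02279149094945184
222 [ 0.5461 -0.1136  0.0583]
224 [ 0.5555 -0.1127  0.0832]
226 [ 0.5553 -0.1127  0.0854]
228 [ 0.5552 -0.1127  0.088 ]
230 [ 0.5537 -0.1128  0.0875]
232 [ 0.5526 -0.1129  0.0877]
234 [ 0.5525 -0.1129  0.0901]
236 [ 0.5525 -0.1129  0.0926]
238 [ 0.5518 -0.113   0.0936]
240 [ 0.552  -0.113   0.0964]
242 [ 0.5518 -0.113   0.0984]
244 [ 0.552 -0.113  0.101]
[291.5 223.5]
[361.5 223.5]
325.5
```

View pics/c5.png

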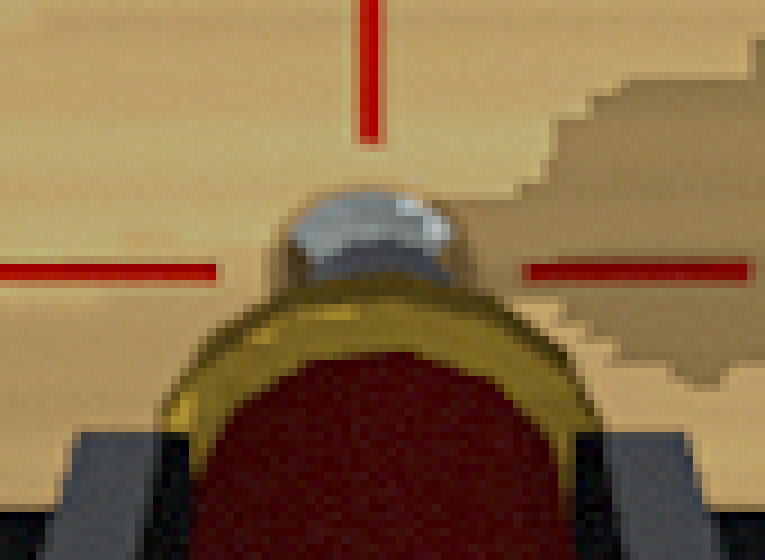

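The pin is aligned with the cross to within about 1 mm, and its tip is about 7 mm above the stop. I lower it into the bore in small steps.

>>> arm_command --commands '[[2, [0, 0, -0.3], 0], [2, [0, 0, -0.3], 0], [2, [0, 0, -0.3], 0], [2, [0, 0, -0.2], 0], [2, [0, 0, 0], 0]]'

```text
clock: 7.75
position: [0.5417, -0.1135, 0.1021]
ee_rot: [-0.522, 0.523, -0.477, 0.476]
contact_force: [-0.0, 0.4, -0.9]
width: 0.0223
```

```bash
python3 - <<'E'
from h import *
s=manip.get_state(); print(s['clock'],s['position'],s['contact_force'],s['moment'],s['width'])
E
```

```text
7.75 [ 0.54165474 -0.11351284  0.10206039] [-0.04693489  0.44017676 -0.868726  ] [0.08884142 0.03083555 0.04670668] 0.02234816452692072
```

Force is unchanged with the tip about 4 mm below the mouth, so it is in the bore. I continue in small steps.

>>> arm_command --commands '[[2, [0, 0, -0.3], 0], [2, [0, 0, -0.3], 0], [2, [0, 0, 0], 0]]'

```text
clock: 8.05
position: [0.5417, -0.1135, 0.096]
ee_rot: [-0.522, 0.523, -0.477, 0.476]
contact_force: [0.1, -0.5, -0.8]
width: 0.0227
```

>>> arm_command --commands '[[2, [0, 0, -0.15], 0], [2, [0, 0, -0.15], 0], [2, [0, 0, 0], 0]]'

```text
clock: 8.35
position: [0.5417, -0.1135, 0.0933]
ee_rot: [-0.522, 0.523, -0.477, 0.476]
contact_force: [-0.4, 1.5, -1.6]
width: 0.023
```

Next, 1 mm at a time until the bar is felt.

>>> arm_command --commands '[[2, [0, 0, -0.1], 0], [2, [0, 0, 0], 0]]'

```text
clock: 8.55
position: [0.5418, -0.1135, 0.0924]
ee_rot: [-0.522, 0.523, -0.477, 0.476]
contact_force: [-1.7, 0.8, -1.5]
width: 0.0227
```

>>> arm_command --commands '[[2, [0, 0, -0.1], 0], [2, [0, 0, 0], 0]]'

```text
clock: 8.75
position: [0.5418, -0.1135, 0.0915]
ee_rot: [-0.522, 0.522, -0.477, 0.476]
contact_force: [-1.5, -0.5, 1.1]
width: 0.0227
```

>>> arm_command --commands '[[2, [0, 0, -0.05], 0], [2, [0, 0, 0], 0]]'

```text
clock: 8.95
position: [0.5418, -0.1135, 0.0915]
ee_rot: [-0.522, 0.522, -0.477, 0.477]
contact_force: [-2.6, 1.7, 3.9]
width: 0.0225
```

>>> arm_command --commands '[[2, [0, 0, -0.05], 0], [2, [0, 0, 0], 0]]'

```text
clock: 9.15
position: [0.5419, -0.1135, 0.0914]
ee_rot: [0.522, -0.522, 0.476, -0.477]
contact_force: [-3.8, 1.9, 7.9]
width: 0.0224
```

Contact with the bar at about 8 N. I slide along the jig's +y (-0.093, 0.996), watching the force.

>>> arm_command --commands '[[2, [-0.01, 0.1, 0], 0], [2, [-0.02, 0.2, 0], 0], [2, [-0.02, 0.2, 0], 0], [2, [-0.02, 0.2, 0], 0], [2, [0, 0, 0], 0]]'

```text
clock: 9.65
position: [0.5419, -0.1103, 0.0915]
ee_rot: [-0.521, 0.525, -0.474, 0.478]
contact_force: [-3.6, -8.1, 5.2]
width: 0.0226
```

```bash
python3 - <<'E'
from h import *
s=manip.get_state(); print(s['clock'],s['position'],s['contact_force'],s['moment'],s['width'])
W=snap('wrist','wrist6')
a=cv2.resize(W['pixels'][150:330,200:450],None,fx=3,fy=3); cv2.imwrite('pics/c6.png',a[...,::-1])
E
```

```text
9.65 [ 0.54193299 -0.1102804   0.09147129] [-3.59949745 -8.06285965  5.17620592] [-1.67584154  0.73335947 -0.06271437] 0.02263259318317348
```

View pics/c6.png

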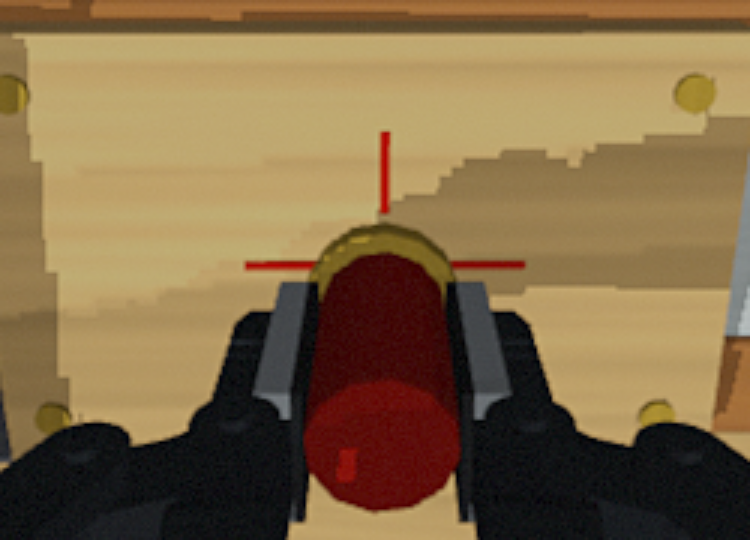

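Lateral force is about 8 N with compliance taken up, and the pin is in the bore with the collar above the cross centre. I keep sliding.

>>> arm_command --commands '[[2, [-0.02, 0.2, 0], 0], [2, [-0.02, 0.2, 0], 0], [2, [-0.02, 0.2, 0], 0], [2, [-0.02, 0.2, 0], 0]]'

```text
clock: 10.1
position: [0.5412, -0.1028, 0.0915]
ee_rot: [-0.521, 0.525, -0.473, 0.478]
contact_force: [-3.3, -8.5, 3.6]
width: 0.0224
```

>>> arm_command --commands '[[2, [-0.02, 0.2, 0], 0], [2, [-0.02, 0.2, 0], 0], [2, [-0.02, 0.2, 0], 0], [2, [-0.02, 0.2, 0], 0]]'

```text
clock: 10.5
position: [0.5405, -0.0948, 0.0915]
ee_rot: [-0.521, 0.525, -0.473, 0.478]
contact_force: [-2.7, -9.0, 3.5]
width: 0.0225
```

>>> arm_command --commands '[[2, [-0.02, 0.2, -0.05], 0], [2, [-0.02, 0.2, 0], 0], [2, [-0.02, 0.2, 0], 0], [2, [-0.02, 0.2, 0], 0]]'

```text
clock: 10.9
position: [0.5399, -0.0872, 0.0915]
ee_rot: [-0.521, 0.525, -0.473, 0.479]
contact_force: [-3.4, -9.9, 7.5]
width: 0.0226
```

>>> arm_command --commands '[[2, [-0.02, 0.15, 0], 0], [2, [-0.01, 0.15, 0], 0], [2, [-0.01, 0.15, 0], 0]]'

```text
clock: 11.2
position: [0.5394, -0.0827, 0.0914]
ee_rot: [-0.521, 0.525, -0.473, 0.479]
contact_force: [-4.7, -10.0, 6.4]
width: 0.0228
```

>>> arm_command --commands '[[2, [-0.02, 0.15, 0], 0], [2, [-0.01, 0.15, 0], 0], [2, [-0.01, 0.15, 0], 0]]'

```text
clock: 11.5
position: [0.5389, -0.0781, 0.0914]
ee_rot: [-0.521, 0.525, -0.473, 0.479]
contact_force: [-3.3, -10.9, 7.5]
width: 0.0226
```

>>> arm_command --commands '[[2, [-0.05, 0.15, 0], 0], [2, [-0.02, 0.15, 0], 0]]'

```text
clock: 11.7
position: [0.5386, -0.0751, 0.0914]
ee_rot: [-0.521, 0.525, -0.473, 0.479]
contact_force: [-3.7, -10.2, 7.3]
width: 0.0223
```

>>> arm_command --commands '[[2, [-0.02, 0.15, 0], 0], [2, [-0.01, 0.15, 0], 0]]'

```text
clock: 11.9
position: [0.5383, -0.0721, 0.0914]
ee_rot: [-0.521, 0.525, -0.473, 0.479]
contact_force: [-3.8, -9.7, 6.6]
width: 0.0228
```

>>> arm_command --commands '[[2, [-0.02, 0.15, 0], 0], [2, [-0.01, 0.15, 0], 0]]'

```text
clock: 12.1
position: [0.538, -0.0691, 0.0914]
ee_rot: [-0.521, 0.525, -0.473, 0.479]
contact_force: [-2.4, -9.2, 6.8]
width: 0.0228
```

>>> arm_command --commands '[[2, [-0.02, 0.15, 0], 0], [2, [-0.01, 0.15, 0], 0]]'

```text
clock: 12.3
position: [0.5377, -0.0661, 0.0914]
ee_rot: [-0.521, 0.525, -0.473, 0.479]
contact_force: [-2.7, -10.9, 7.6]
width: 0.0229
```

>>> arm_command --commands '[[2, [-0.02, 0.15, 0], 0], [2, [-0.01, 0.15, 0], 0]]'

```text
clock: 12.5
position: [0.5374, -0.0631, 0.0914]
ee_rot: [-0.521, 0.525, -0.473, 0.479]
contact_force: [-3.7, -10.4, 6.3]
width: 0.0224
```

>>> arm_command --commands '[[2, [-0.02, 0.15, 0], 0], [2, [-0.01, 0.15, 0], 0]]'

```text
clock: 12.7
position: [0.5371, -0.0598, 0.0914]
ee_rot: [-0.522, 0.525, -0.473, 0.479]
contact_force: [-2.9, -10.5, 6.4]
width: 0.0228
```

>>> arm_command --commands '[[2, [-0.02, 0.15, 0], 0], [2, [-0.01, 0.15, 0], 0]]'

```text
clock: 12.9
position: [0.5365, -0.056, 0.0911]
ee_rot: [-0.522, 0.524, -0.474, 0.478]
contact_force: [-3.4, -5.6, 3.3]
width: 0.0224
```

>>> arm_command --commands '[[2, [-0.02, 0.15, 0], 0], [2, [-0.01, 0.15, 0], 0]]'

```text
clock: 13.1
position: [0.536, -0.052, 0.0906]
ee_rot: [-0.522, 0.524, -0.474, 0.478]
contact_force: [-1.8, -5.2, 4.6]
width: 0.0225
```

The height is falling and the lateral force dropped, so the tip is probably at the chamfer. I pause and press slightly.

>>> arm_command --commands '[[2, [0, 0, -0.05], 0], [2, [0, 0, 0], 0]]'

```text
clock: 13.3
position: [0.5359, -0.0518, 0.09]
ee_rot: [-0.522, 0.524, -0.475, 0.478]
contact_force: [-2.1, -4.9, 3.1]
width: 0.0221
```

```bash
python3 - <<'E'
from h import *
s=manip.get_state(); print(s['clock'],s['position'],s['contact_force'],s['moment'],s['width'])
W=snap('wrist','wrist7')
a=cv2.resize(W['pixels'][150:330,200:450],None,fx=3,fy=3); cv2.imwrite('pics/c7.png',a[...,::-1])
E
```

```text
13.3 [ 0.53589189 -0.0517701   0.08995731] [-2.11913498 -4.85251559  3.11241028] [-0.96992453  0.46416719 -0.0211982 ] 0.02211848325698346
```

View pics/c7.png

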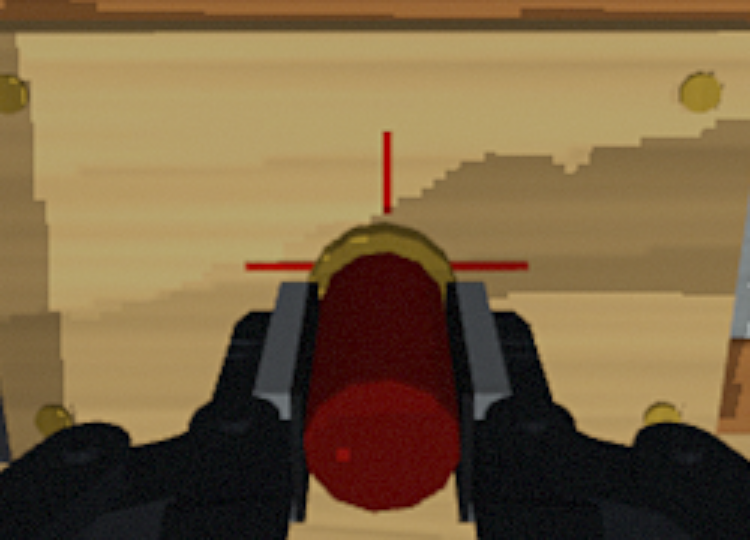

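Pushing down meets little resistance (z is 1.5 mm below the bar contact at only 3 N). I lower further in 1 mm steps.

>>> arm_command --commands '[[2, [0, 0, -0.1], 0], [2, [0, 0, 0], 0]]'

```text
clock: 13.55
position: [0.5359, -0.0518, 0.0889]
ee_rot: [-0.522, 0.524, -0.475, 0.478]
contact_force: [-1.6, -5.2, 2.6]
width: 0.0221
```

>>> arm_command --commands '[[2, [0, 0, -0.1], 0], [2, [0, 0, 0], 0]]'

```text
clock: 13.75
position: [0.5359, -0.0518, 0.0878]
ee_rot: [-0.522, 0.524, -0.475, 0.478]
contact_force: [-1.5, -6.5, 1.9]
width: 0.0228
```

>>> arm_command --commands '[[2, [0, 0, -0.15], 0], [2, [0, 0, -0.15], 0], [2, [0, 0, 0], 0]]'

```text
clock: 14.05
position: [0.5358, -0.0518, 0.0847]
ee_rot: [-0.522, 0.524, -0.475, 0.478]
contact_force: [-1.7, -4.6, 0.9]
width: 0.0224
```

>>> arm_command --commands '[[2, [0, 0, -0.15], 0], [2, [0, 0, -0.15], 0], [2, [0, 0, 0], 0]]'

```text
clock: 14.35
position: [0.5358, -0.0518, 0.0817]
ee_rot: [-0.522, 0.524, -0.475, 0.477]
contact_force: [-2.4, -6.5, 1.0]
width: 0.0225
```

>>> arm_command --commands '[[2, [0, 0, -0.15], 0], [2, [0, 0, -0.15], 0], [2, [0, 0, 0], 0]]'

```text
clock: 14.65
position: [0.5358, -0.0518, 0.0787]
ee_rot: [-0.522, 0.524, -0.475, 0.477]
contact_force: [-2.0, -5.5, 1.5]
width: 0.0227
```

>>> arm_command --commands '[[2, [0, 0, -0.1], 0], [2, [0, 0, -0.1], 0], [2, [0, 0, 0], 0]]'

```text
clock: 14.95
position: [0.5358, -0.0518, 0.0775]
ee_rot: [-0.522, 0.524, -0.475, 0.478]
contact_force: [-3.7, -4.9, 7.6]
width: 0.0228
```

Seated: 14 mm below the bar contact, and force is rising. I press a bit more, relieve the side load, then release.

>>> arm_command --commands '[[2, [0, 0, -0.1], 0], [2, [0.02, -0.15, 0], 0], [2, [0, 0, 0], 0], [2, [0, 0, 0], 0]]'

```text
clock: 15.35
position: [0.5358, -0.052, 0.0775]
ee_rot: [-0.522, 0.523, -0.475, 0.477]
contact_force: [-5.0, -1.0, 13.7]
width: 0.0225
```

```bash
python3 - <<'E'
from h import *
s=manip.get_state(); print(s['clock'],s['position'],s['contact_force'],s['moment'],s['width'])
for n in('wrist','scene','side'): snap(n,n+'8')
a=load('scene8')['pixels'][140:240,250:370]; b=load('side8')['pixels'][140:240,290:410]; c=load('wrist8')['pixels']
f=lambda x:cv2.resize(x,(400,333),interpolation=cv2.INTER_CUBIC)
o=np.vstack([np.hstack([f(a),f(b)]),cv2.resize(c[180:290,200:440],(800,260))])
cv2.imwrite('pics/c8.png',o[...,::-1])
E
```

```text
15.35 [ 0.53581452 -0.05203313  0.0774668 ] [-5.00026174 -0.95003792 13.70193043] [-0.22330075  0.88702122  0.02516861] 0.022498956781616147
```

View pics/c8.png

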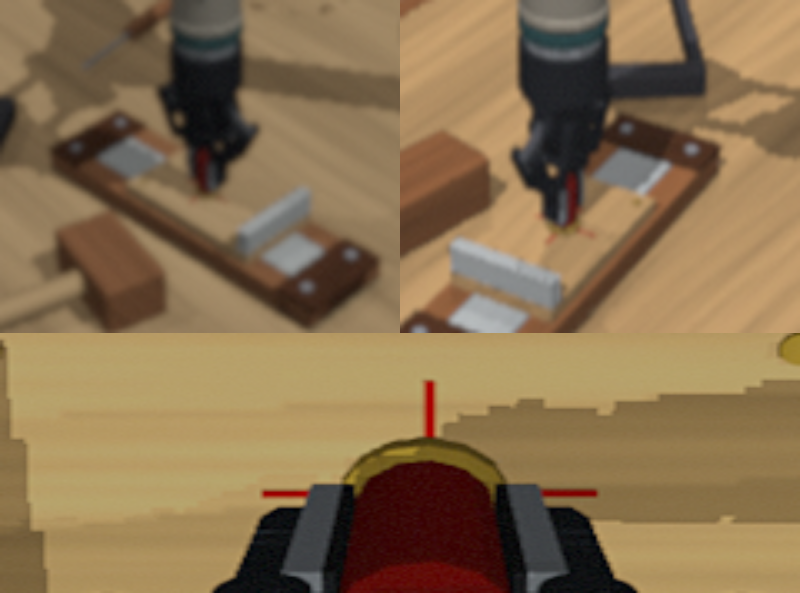

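The collar sits on the stop at the cross. I release and retreat upward.

>>> arm_command --commands '[[2, [-0.03, 0, 0.1], 0], [6, [0, 0, 0], 0], [6, [0, 0, 0], 0], [6, [0, 0, 0], 0], [6, [0, 0, 0], 0], [6, [0, 0, 0], 0]]'

```text
clock: 16.1
position: [0.5353, -0.0511, 0.0763]
ee_rot: [-0.522, 0.522, -0.477, 0.477]
contact_force: [-0.5, 1.6, 1.1]
width: 0.0601
```

>>> arm_command --commands '[[6, [0, 0, 2], 0], [6, [0, 0, 3], 0], [6, [0, 0, 4], 0], [6, [0, 0, 4], 0], [6, [0, 0, 0], 0], [6, [0, 0, 0], 0]]'

```text
clock: 16.7
position: [0.5355, -0.0511, 0.2073]
ee_rot: [0.523, -0.522, 0.476, -0.477]
contact_force: [1.0, -0.6, -0.3]
width: 0.06
```

```bash
python3 - <<'E'
from h import *
s=manip.get_state(); print(s['clock'],s['position'],s['contact_force'],s['width'])
for n in('wrist','scene','side'): snap(n,n+'9')
W=load('wrist9')
hsv=cv2.cvtColor(W['pixels'],cv2.COLOR_RGB2HSV)
m=((hsv[...,0]<8)|(hsv[...,0]>172))&(hsv[...,1]>170)&(hsv[...,2]>90)
k,l,st,c=cv2.connectedComponentsWithStats(m.astype(np.uint8))
for i in range(1,k):
    if st[i,4]>10: print(st[i],c[i].round(1),depthpt(W,*c[i]).round(4))
a=load('scene9')['pixels'][140:240,250:370]; b=load('side9')['pixels'][140:240,290:410]; c=W['pixels']
f=lambda x:cv2.resize(x,(400,333),interpolation=cv2.INTER_CUBIC)
o=np.vstack([np.hstack([f(a),f(b)]),cv2.resize(c[120:250,200:440],(480,260))[:, :] if 0 else cv2.resize(c[140:250,200:440],(800,260))])
cv2.imwrite('pics/c9.png',o[...,::-1])
E
```

```text
16.7 [ 0.53552059 -0.0511335   0.20731196] [ 0.97374743 -0.5510337  -0.30166119] 0.06001792850495476
[329 158   1  14  14] [329.  164.5] [ 0.5569 -0.052   0.0465]
[300 186  13   2  26] [306.  186.5] [ 0.5327 -0.0309  0.0481]
[344 186  14   2  28] [350.5 186.5] [ 0.5364 -0.0758  0.0468]
[315 189  27  25 513] [327.9 201.1] [ 0.5354 -0.0527  0.0954]
```

View pics/c9.png

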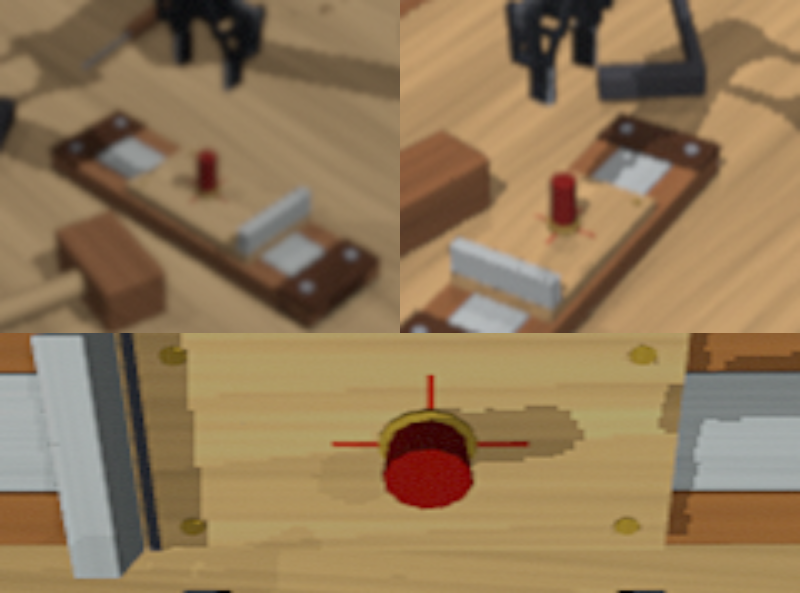

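The pin stands upright at the cross. Its top is at z=0.0954 (96 mm expected fully home), 1 mm from the bore horizontally, and the gripper is clear. I hand it in.

```bash
python3 - <<'E'
from rig import manip
print(manip.sign_off())
E
```

```text
the job is handed in; nothing more can be done
None
```

The red-handled pin is fully home in the index hole through the stop's bore, released, and the job is handed in at about 17 s of the 58 s allowed. No verdict came back.

- **What I did:** I took the pin from its rest, lowered it into the bore, and pressed the tip on the bar with about 4–9 N. I then slid the stop with the pin alone, at about 10 N sideways, until the tip dropped into the hole after roughly 60 mm of travel. I pushed it down the last 14 mm with about 14 N at the end and let go.
- **Last checks passed:**
  - The pin's top stood at z = 95.4 mm, against 96 mm expected when home.
  - Its top was within about 1 mm of the bore centre, so it is upright.
  - The gripper was open and about 130 mm higher, with the force reading near zero.
  - The loose objects were never approached. I did not measure them again at the end.
- **Disagreements:**
  - The scene and side cameras differed by up to about 5 mm on the bore, so I relied on the wrist camera.
  - Before insertion the pin sat about 2.4 mm off the bore in x, which I corrected.
  - A sideways force of about 3 N in x remained throughout the slide.

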